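# Close the walnut box and hold it home in the pin-drilling jig

## Task

Put the dark walnut box's own lid on it, seated all the way down, then set the closed box flat in the corner of the red-fenced drilling jig with its long side along the long low fence, and press it firmly against both fences at once. Finish while still holding it pressed there, without letting go, so that the pivot-pin hole can be drilled through the bush. Leave the pale maple box, its lid and everything else on the bench where they are.

Things in the scene. Friction and masses are not known exactly. Their poses are not given: they have to be found in the camera images.
- walnut_box: open-topped dark walnut box, 92 (its x, long) x 56 (y) x 50 mm high, walls 7 mm, inside opening 78 x 42 mm; about 0.16 kg. Origin: centre of its underside, z up. Stands open and upright on the bench at the start.
- walnut_lid: dark walnut lid, right way up on the bench, 35 mm high. From below: lip 74 x 38 x 8 mm, bevelled below (2 mm play all round in the box), plate 90 (x) x 54 (y) x 9 mm that rests on the rim, bar-shaped pull 36 (along x) x 12 (y) x 18 mm high in the middle. Origin: centre of the lip's underside, z up. Seated: its origin is 42 mm above the box's, x along the box's x, either way round; 0.06 kg.
- jig: drilling jig screwed to the bench: pale plywood base 160 (its x) x 220 (y) x 18 mm carrying two red fences at right angles, all varnished and waxed (friction about 0.35). Origin: centre of the base's underside on the bench, z up. The fences stand along its +x edge and its +y edge; the free corner is open towards -x and -y.
- fence_long: long low red fence of the jig, running along the jig's y: 22 (x) x 172 (y) x 20 mm high above the plywood. Origin: centre of its underside, axes as the jig's. It takes the box's long side on its -x face, 11 mm from its origin. Fingers can pass over it when their tips are more than 20 mm above the plywood.
- fence_end: tall red end fence of the jig, running along the jig's x, with a brass drill bush through it: 105 (x) x 22 (y) x 62 mm high above the plywood. Origin: centre of its underside, axes as the jig's. It takes the box's short end on its -y face, 11 mm from its origin. There is a 10 mm gap between the two fences at the corner.
- jig_corner (a point): the corner of the jig, where the planes of the two fence faces meet the top of the plywood (18 mm above the bench); axes as the jig's. With the box home its origin is 28 mm to -x and 46 mm to -y of this point and its x runs along the jig's y (either way round).
- maple_box: smaller, pale maple box, 74 x 50 x 42 mm high, open, not wanted. Origin: centre of its underside.
- maple_lid: pale maple lid of the maple box, plate 72 x 48 mm, 35 mm high with its pull, not wanted. Origin: centre of its underside.
- tape_measure: yellow tape measure standing on edge, 64 x 36 x 58 mm high. Origin: centre of its underside.
- glue_bottle: yellow glue bottle, upright, 63 mm wide, 175 mm high. Origin: centre of its underside.
- sanding_block: cork sanding block, 110 x 62 x 34 mm high. Origin: centre of its underside.
Mind the look-alikes: they are no part of the job. What is shaped like the walnut_lid but purple is not meant. What is shaped like the walnut_box but pink is not meant.

How it is judged:
On the way:
1. the walnut lid is seated all the way down on the walnut box (x of walnut_lid in the frame of walnut_box between -0.004 and 0.004 m and y of walnut_lid in the frame of walnut_box between -0.004 and 0.004 m and z of walnut_lid in the frame of walnut_box between 0.04 and 0.0445 m and angle between the x axis of walnut_lid and the x axis of walnut_box, either way round below 0.09 rad and angle between the z axis of walnut_lid and the z axis of walnut_box, either way round below 0.04 rad), for 0.2 s.
At the end, for the whole second after the job is handed in: Lid seated on the walnut box (centred within 4 mm, down within 2.5 mm); box flat on the plywood, home in the corner within 2.5 mm and 0.03 rad (tilt 0.045), long side on the long fence, at rest; more than 1.5 N on each fence; fingers still pressing box or lid with more than 1.5 N (all of step 1 and x of walnut_box in the frame of jig_corner between -0.0305 and -0.0255 m and y of walnut_box in the frame of jig_corner between -0.0485 and -0.0435 m and z of walnut_box in the frame of jig_corner between -0.002 and 0.0025 m and angle between the x axis of walnut_box and the y axis of jig, either way round below 0.03 rad and angle between walnut_box's own z axis and vertical below 0.045 rad and contact force between walnut_box and fence_long above 1.5 N and contact force between walnut_box and fence_end above 1.5 N and (contact force between the fingers and walnut_box above 1.5 N or contact force between the fingers and walnut_lid above 1.5 N) and linear speed of walnut_box below 0.02 m/s); the arm keeps its last pose, push and grip.
It fails at once if the maple box or its lid is shifted by more than 30 mm (distance of any of maple_box, maple_lid from where it was at the start of the episode above 0.03 m).
It fails at once if the tape measure, glue bottle or sanding block is shifted by more than 30 mm (distance of any of tape_measure, glue_bottle, sanding_block from where it was at the start of the episode above 0.03 m).
It fails at once if the walnut box is tipped over (angle between walnut_box's own z axis and vertical above 0.6 rad).
It also fails if it takes over 72 s, if anything falls off the work surface, if the arm or the gripper's body presses on something with over 40 N, if the wrist force passes 120 N, or if a joint passes its speed limit or range.

## Robot

A 6-joint arm with a two-finger parallel gripper is mounted at the origin on the work surface. World frame = base frame: x ahead of the robot, y to its left, z up, the work surface at z = 0. Lengths are in m, angles in rad, forces in N, time in s.
With the tool pointing down it reaches from about 0.25 to 0.775 m from the base axis. Payload 4 kg.
Tool frame: the origin (TCP) lies on the centre line of the jaws, within the pads' length; the fingertips stand 14 mm ahead of it and the grasp point (between the pads) lies 5 mm behind it (robot.tcp_to_tips is the distance from the TCP to the fingertips, in m); z points along the fingers, y is the line along which they close (so a half turn about z gives the same grasp; the last joint's range is limited). The gripper opens to 94 mm and grips with 3 to 60 N. Pads are 16 mm wide; open, the fingers measure 119 mm over their backs; the gripper's body (75 mm by 177 mm) begins 78 mm behind the grasp point.
Start: joints at [-1.203, 0.087, 1.371, -0, 1.684, -0.103], TCP at [0.249, -0.49, 0.22] pointing down, gripper open.
Joint ranges: [-3.1, 3.1], [-0.76, 2.03], [0.27, 2.55], [-1.08, 4.22], [0.17, 2.65], [-2.57, 2.57]. Speed limits (rad/s): [2.79, 2.79, 3.14, 3.14, 3.14, 3.14].

## Interface

Orientations are given as [roll, pitch, yaw] about the fixed x, y, z axes, in that order (R = Rz(yaw) Ry(pitch) Rx(roll)).
In Python, from bench import robot gives the robot as it stands.
- The arm moves only by the tool carry_out, never from a script. Its argument "increments" is a list of rows, each a list of 3 entries, a list of its own where there are three numbers: the closure in counts, from 0 (fully open) to 255 (shut), then the shift along the tool's x, y, z in mm, then the turn about the tool's z in degrees. In form: [[fingers, [dx, dy, dz], twist], ...]. A call has 1 to 8 rows; each row shifts and turns the commanded pose from where the row before left it, along the tool's axes as they then stand; what a row does not reach is not made up. A row lasts 1/10 s, in which the tool goes at most 50 mm and 8.59 degrees, less where a joint would pass 70% of its speed; a pose out of reach is approached as far as the arm can. A call with a gripper value outside its range is refused whole. The fingers move at their own pace and stop on an object; the grip force is fixed at half the most. Time passes only in rows, so rows that do not move let the fingers close. It gives the time, the measured TCP pose, the force, the opening and the grip force at its end, in the units of the state.
- robot.get_obs(): the state, without advancing time (a new reading comes with each control period).
- robot.snapshot(name): name is "scene" or "top" or "wrist"; returns the picture (420x560x3 uint8, blue, green, red); there is no depth.
- robot.get_calibration(name): a dict with "vfov" (degrees; the focal length in pixels is half the picture's height over the tangent of half this angle, whatever the lens; pixels are square), "cx", "cy" (the principal point, pixels), "T" (4x4, takes a point from camera to world coordinates). Camera axes: x right, y down, z forward; pixel columns grow to the right and rows downward; lengths in m; the calibration is good to about 2 mm. A picture is of the moment at which its call begins: read the wrist's pose just before it. get_calibration takes no time and is no camera call; for the wrist camera it gives the pose at the moment of the call.
- robot.close_job(): hands the job in; it is judged then, once.
The state is a dict: "time": time; "joint_positions": joint angles; "qvel": joint speeds; "joint_torque": joint torques, N m; "tool_pos": TCP position; "ee_rot": TCP orientation; "wrist_force": force on the tool from outside, world axes, zero at the start; "wrist_torque": the same for the moment, N m; "width": finger opening in m; "finger_force": force on a finger pad.
Only numpy, scipy, OpenCV 4.12 (cv2) and the standard library are available. Lean on these libraries where they do the work, as an engineer would, in place of code of your own. Each camera call takes 0.05 s, during which the arm holds its last target. There are 200 camera calls.

## Working session

There is one attempt and no reset: what is moved stays moved. The work goes in short steps, Python scripts to look and compute and a tool call to move; the robot and the scene stay as the last step left them, time stands still between calls to the robot, and variables do not carry over. Pictures are saved under pics/ and viewed, at most 11 in all, crops included, and the job is handed in when it is done.

Besides the shell and the picture viewer there is one more tool, called after "Request:" in YAML: its name, and indented under it one key for each argument. carry_out: Moves the arm, as the interface text tells. Its arguments: {"type":"object","properties":{"increments":{"type":"array","items":{"type":"array"}}},"required":["increments"]}

```bash
mkdir -p pics; ls; python3 - <<'E'
from bench import robot
import cv2
for n in("top","scene"):
    im=robot.snapshot(n); cv2.imwrite(f"pics/{n}0.png",im)
    c=robot.get_calibration(n); print(n,c)
print(robot.get_obs())
E
```

```text
pics
top {'vfov': 56.64869347111215, 'cx': 286.536623657846, 'cy': 213.2379042465686, 'T': array([[ 0.01028318, -0.98223166,  0.18739058,  0.41770132],
       [-0.99988106, -0.01225443, -0.00936402,  0.03565946],
       [ 0.011494  , -0.187272  , -0.98224085,  1.04222425],
       [ 0.        ,  0.        ,  0.        ,  1.        ]])}
scene {'vfov': 51.48593095596225, 'cx': 290.4044895341395, 'cy': 213.07717739157778, 'T': array([[ 0.52101064,  0.52799144, -0.67065114,  1.3263563 ],
       [ 0.8535323 , -0.3171962 ,  0.41336326, -0.4230203 ],
       [ 0.00552427, -0.78778907, -0.61592034,  0.6974703 ],
       [ 0.        ,  0.        ,  0.        ,  1.        ]])}
{'time': 0.1, 'joint_positions': array([-1.20312847e+00,  8.78853211e-02,  1.37205914e+00,  2.75117342e-05,
        1.68360824e+00, -1.03071685e-01]), 'qvel': array([-2.49571299e-04, -1.32348876e-03, -2.77564811e-03, -2.55436471e-04,
        5.94917425e-05,  2.21039420e-04]), 'joint_torque': array([ 2.10801372e-03, -3.41252267e+01, -3.03301156e+01,  7.20144832e-02,
        3.04532389e-02, -8.57472037e-05]), 'tool_pos': array([ 0.24930385, -0.4897428 ,  0.2184412 ]), 'ee_rot': array([-3.13964583e+00, -2.28864921e-04,  4.70742385e-01]), 'wrist_force': array([0.06600569, 0.44059442, 1.13025931]), 'wrist_torque': array([-0.04195574, -0.02745222,  0.02654484]), 'finger_force': 0.0, 'width': 0.0943489860048823}
```

View pics/top0.png

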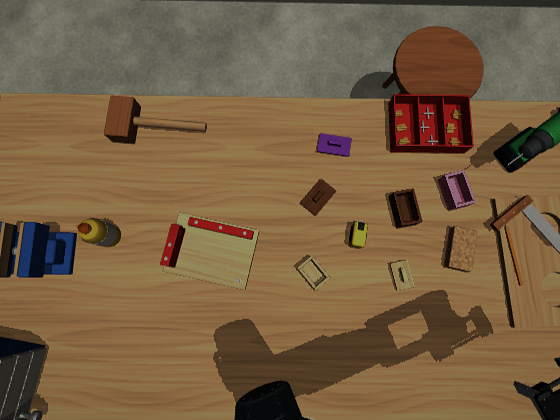

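View pics/scene0.png

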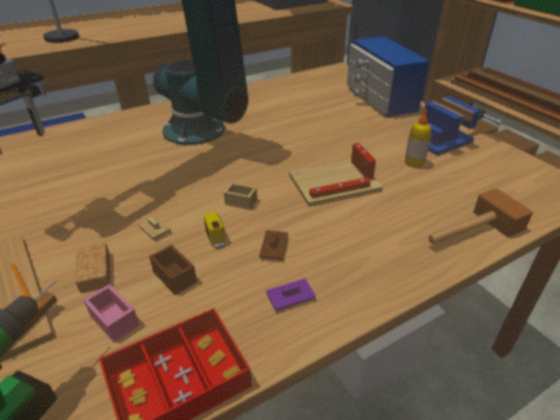

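```bash
cat > h.py <<'E'
import numpy as np, cv2
from bench import robot
def ray(c,uv):
    f=210/np.tan(np.radians(c['vfov'])/2)
    d=np.array([(uv[0]-c['cx'])/f,(uv[1]-c['cy'])/f,1.0])
    return c['T'][:3,3],c['T'][:3,:3]@d
def plane(c,uv,z):
    o,d=ray(c,uv); return o+d*(z-o[2])/d[2]
def proj(c,p):
    f=210/np.tan(np.radians(c['vfov'])/2)
    q=c['T'][:3,:3].T@(np.asarray(p)-c['T'][:3,3]); return q[:2]/q[2]*f+[c['cx'],c['cy']]
def blobs(mask,amin):
    return [k for k in cv2.findContours(mask.astype(np.uint8),cv2.RETR_EXTERNAL,cv2.CHAIN_APPROX_NONE)[0] if cv2.contourArea(k)>amin]
def rect(c,k,z):
    P=np.array([plane(c,p[0],z)[:2] for p in k])
    (x,y),(w,h),a=cv2.minAreaRect((P*1000).astype(np.float32))
    if w<h: w,h,a=h,w,a+90
    return np.round([x,y,w,h,(a+90)%180-90],1)
E
python3 - <<'E'
from h import *
im=cv2.imread('pics/top0.png'); c=robot.get_calibration('top')
hsv=cv2.cvtColor(im,cv2.COLOR_BGR2HSV)
for p in[(318,190),(405,208),(400,195),(312,197),(330,250),(350,150),(222,270),(210,225),(172,250)]: print(p,hsv[p[1],p[0]])
H,S,V=cv2.split(hsv)
m=((H<16)|(H>172))&(V<115)&(S>60)
for k in blobs(m,150):
    b=cv2.boundingRect(k)
    if 130<b[1]<260 and 280<b[0]<440: print('dark',b,rect(c,k,.017),rect(c,k,.05))
m=((H<6)|(H>174))&(S>170)&(V>100)
for k in blobs(m,80): print('red',cv2.boundingRect(k),rect(c,k,.038),rect(c,k,.08))
cv2.imwrite('pics/crop0.png',cv2.resize(im[120:300,150:480],None,fx=2.4,fy=2.4,interpolation=cv2.INTER_CUBIC))
E
```

```text
(318, 190) [ 10 169  62]
(405, 208) [ 10 174  66]
(400, 195) [ 11 215  19]
(312, 197) [ 10 176  61]
(330, 250) [ 16 136 143]
(350, 150) [ 18 138 150]
(222, 270) [ 21 114 146]
(210, 225) [  1 215 142]
(172, 250) [  1 214 131]
dark (385, 188, 38, 41) [ 631.  -288.8  101.    82.6   11.5] [ 624.1 -278.4   97.8   79.9   11.5]
dark (300, 179, 36, 37) [660.3 -57.7  91.5  57.3 -39.8] [652.5 -54.7  88.6  55.5 -39.8]
dark (433, 174, 42, 37) [ 671.5 -414.6  125.    66.9   42.4] [ 663.3 -400.1  121.    64.7   42.4]
red (160, 224, 19, 42) [523.9 327.  107.2  21.7 -11.9] [519.4 314.8 102.7  20.8 -11.9]
red (188, 217, 65, 22) [569.7 199.2 170.   20.7  78. ] [563.3 192.3 162.9  19.9  78. ]
red (394, 94, 65, 52) [ 877.9 -354.9  172.3  150.3  -89.6] [ 858.7 -338.6  165.1  144.   -89.6]
```

View pics/crop0.png

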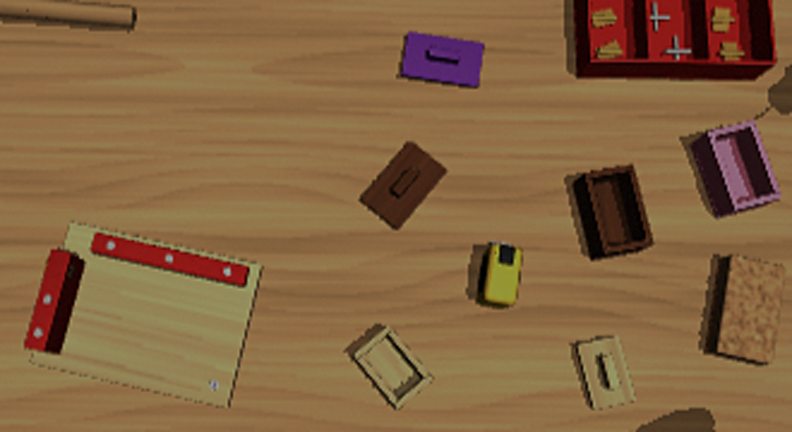

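The dark brown lid at top pixel (318,197) and the dark brown box at (405,208) match the walnut description. The look-alikes are the purple lid at (334,145) and the pink box at (457,189), and the crop confirms the colours. The jig corner is at about (180,225). I'll fly over the box first.

Request:
carry_out:
  increments:
    - [0,[48,-3,-6],0]
    - [0,[48,-3,-6],0]
    - [0,[48,-3,-6],0]
    - [0,[48,-3,-6],0]
    - [0,[48,-3,-6],0]
    - [0,[48,-3,-6],0]
    - [0,[48,-3,-6],0]
    - [0,[48,-3,-6],0]

```text
time: 0.9
tool_pos: [0.5821, -0.2932, 0.267]
ee_rot: [-3.141, 0.001, 0.471]
wrist_force: [0.1, -0.7, 1.1]
width: 0.094
finger_force: 0.0
```

Request:
carry_out:
  increments:
    - [0,[0,0,0],0]
    - [0,[0,0,0],0]
    - [0,[0,0,0],0]

```text
time: 1.2
tool_pos: [0.5799, -0.2951, 0.2669]
ee_rot: [-3.141, 0.001, 0.47]
wrist_force: [0.0, -0.6, -0.3]
width: 0.0942
finger_force: 0.0
```

```bash
python3 - <<'E'
from h import *
c=robot.get_calibration('wrist'); im=robot.snapshot('wrist'); cv2.imwrite('pics/w1.png',im)
print(c['T'],c['vfov'],c['cx'],c['cy'])
o=robot.get_obs(); print(o['tool_pos'],o['ee_rot'],o['joint_positions'])
E
```

```text
[[ 0.45256143 -0.86497496 -0.21680976  0.64230866]
 [-0.89173254 -0.43928285 -0.10882853 -0.26417469]
 [-0.00110686  0.24258792 -0.97012879  0.43156829]
 [ 0.          0.          0.          1.        ]] 65.85820325024959 284.4844631218529 203.94923847971143
[ 0.57968628 -0.29549918  0.26722112] [-3.14120995e+00  7.85854676e-04  4.69076901e-01] [-5.58275152e-01  3.15197820e-01  1.00895086e+00 -4.89653464e-04
  1.81817787e+00  5.43324699e-01]
```

View pics/w1.png

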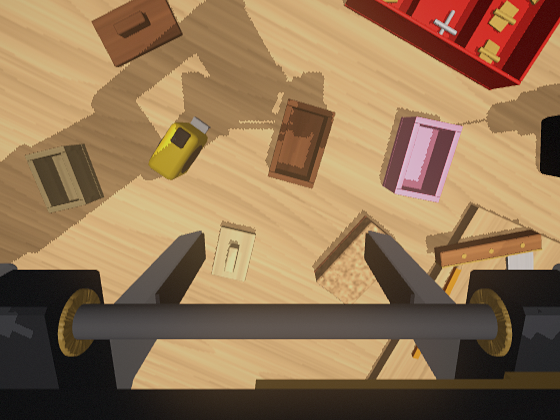

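The walnut box is at (301,143) with its rim clearly seen. The walnut lid is at (138,30) with its pull at about (130,22), and the pink box at (422,155) is a separate thing. I'll measure both.

```bash
python3 - <<'E'
from h import *
im=cv2.imread('pics/w1.png'); c=robot.get_calibration('wrist')
hsv=cv2.cvtColor(im,cv2.COLOR_BGR2HSV);H,S,V=cv2.split(hsv)
for p in[(330,125),(300,150),(290,115),(150,40),(130,20),(100,40),(250,100),(350,200)]: print(p,hsv[p[1],p[0]])
m=((H<13)&(S>110)&(V<150)&(V>20)).astype(np.uint8)
m[200:]=0
for k in blobs(m,800):
    print(cv2.boundingRect(k),cv2.contourArea(k),rect(c,k,.017),rect(c,k,.05))
cv2.imwrite('pics/m1.png',cv2.resize(np.hstack([cv2.bitwise_and(im,im,mask=m)[60:200,230:370],im[60:200,230:370]]),None,fx=2.8,fy=2.8,interpolation=cv2.INTER_CUBIC))
E
```

```text
(330, 125) [ 12 145 102]
(300, 150) [ 12 152 148]
(290, 115) [ 13 150  90]
(150, 40) [ 12 154 136]
(130, 20) [ 12 158 126]
(100, 40) [ 20  97 213]
(250, 100) [ 16 120 147]
(350, 200) [ 17 110 206]
(501, 0, 59, 81) 1758.0 [ 857.  -478.3   90.4   43.3   14.1] [ 839.9 -461.3   83.2   39.9   14.1]
(346, 0, 172, 90) 3214.5 [ 799.2 -379.9  228.1   21.    89.9] [ 786.7 -370.7  209.9   19.4   89.9]
(92, 0, 87, 66) 3448.0 [660.1 -62.3  88.9  53.7 -39.4] [658.7 -78.4  81.9  49.4 -39.4]
```

View pics/m1.png

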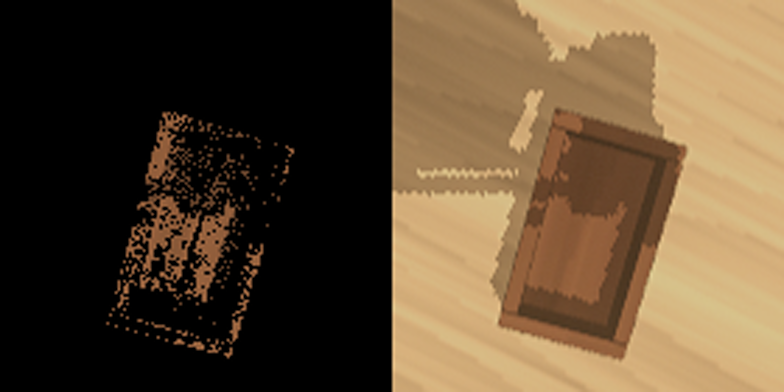

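The mask on the left is too tight. The box itself is clear, with rim corners in the full picture at about (288,99), (334,113), (314,187) and (269,176).

```bash
python3 - <<'E'
from h import *
im=cv2.imread('pics/w1.png'); c=robot.get_calibration('wrist')
q=cv2.GaussianBlur(im,(3,3),0)
H,S,V=cv2.split(cv2.cvtColor(q,cv2.COLOR_BGR2HSV))
m=((H<15)&(S>128)).astype(np.uint8); m[200:]=0
m=cv2.morphologyEx(m,cv2.MORPH_CLOSE,np.ones((5,5)));m=cv2.morphologyEx(m,cv2.MORPH_OPEN,np.ones((5,5)))
for k in blobs(m,800):
    print(cv2.boundingRect(k),cv2.contourArea(k),rect(c,k,.017),rect(c,k,.05))
P=np.array([plane(c,p,.05)[:2]for p in[(288,99),(334.5,113),(314,187),(269,176)]])
print(P,P.mean(0),[np.linalg.norm(P[i]-P[i-1]) for i in range(4)],np.degrees(np.arctan2(*(P[0]-P[3])[::-1])),np.degrees(np.arctan2(*(P[1]-P[2])[::-1])))
E
```

```text
(269, 100, 65, 87) 3645.0 [ 627.5 -293.9   99.3   60.4   11.6] [ 628.7 -291.6   91.4   55.6   11.6]
(345, 0, 215, 90) 11656.5 [ 807.9 -397.3  249.5   96.   -63.1] [ 794.7 -386.7  229.6   88.4  -63.1]
(94, 0, 87, 66) 3666.0 [661.  -62.4  90.8  56.6 -39.9] [659.5 -78.4  83.6  52.1 -39.9]
[[ 0.66697366 -0.25596987]
 [ 0.67731542 -0.30990596]
 [ 0.59146679 -0.3294383 ]
 [ 0.57902675 -0.27546586]] [ 0.62869566 -0.292695  ] [np.float64(0.09008191745423029), np.float64(0.05491861419127023), np.float64(0.08804259547653918), np.float64(0.05538752833749097)] 12.499150396848444 12.817770785490207
```

Request:
carry_out:
  increments:
    - [0,[29.5,-28.6,0],0]
    - [0,[29.5,-28.6,0],0]
    - [0,[29.5,-28.6,0],0]
    - [0,[29.5,-28.6,0],0]
    - [0,[29.5,-28.6,0],0]
    - [0,[29.5,-28.6,0],0]

```text
time: 1.85
tool_pos: [0.6602, -0.0617, 0.2679]
ee_rot: [3.141, -0.0, 0.468]
wrist_force: [-0.3, -0.0, 0.9]
width: 0.0942
finger_force: 0.0
```

Request:
carry_out:
  increments:
    - [0,[0,0,16],8.3]
    - [0,[0,0,16],8.3]
    - [0,[0,0,16],8.3]
    - [0,[0,0,16],8.3]
    - [0,[0,0,16],8.3]
    - [0,[0,0,16],8.3]
    - [0,[0,0,16],8.3]
    - [0,[0,0,16],8.3]

```text
time: 2.65
tool_pos: [0.6598, -0.0633, 0.1392]
ee_rot: [3.141, -0.0, -0.697]
wrist_force: [0.1, -0.8, 0.5]
width: 0.094
finger_force: 0.0
```

Request:
carry_out:
  increments:
    - [0,[0,0,0],0]
    - [0,[0,0,0],0]
    - [0,[0,0,0],0]

```text
time: 2.95
tool_pos: [0.6611, -0.0622, 0.1411]
ee_rot: [-3.14, -0.002, -0.687]
wrist_force: [0.0, 0.2, 0.3]
width: 0.094
finger_force: 0.0
```

```bash
python3 - <<'E'
from h import *
c=robot.get_calibration('wrist'); im=robot.snapshot('wrist'); cv2.imwrite('pics/w2.png',im)
q=cv2.GaussianBlur(im,(3,3),0)
H,S,V=cv2.split(cv2.cvtColor(q,cv2.COLOR_BGR2HSV))
m=((H<15)&(S>128)).astype(np.uint8)
m=cv2.morphologyEx(m,cv2.MORPH_CLOSE,np.ones((5,5)));m=cv2.morphologyEx(m,cv2.MORPH_OPEN,np.ones((5,5)))
for k in blobs(m,1500): print(cv2.boundingRect(k),cv2.contourArea(k),rect(c,k,.017))
o=robot.get_obs(); print(o['tool_pos'],o['ee_rot'],c['T'])
E
```

```text
(254, 155, 60, 94) 5294.5 [661.1 -60.9  87.9  53.3 -39.6]
(453, 0, 107, 124) 9649.0 [ 632.3 -277.7  105.5   85.7  -27.9]
[ 0.66126045 -0.06202843  0.14123198] [-3.14032920e+00 -2.45711753e-03 -6.87250186e-01] [[-0.63448815 -0.75060456 -0.18443854  0.71458415]
 [-0.7729317   0.61579719  0.15287383 -0.10693902]
 [-0.00117106  0.23955503 -0.97088208  0.30602518]
 [ 0.          0.          0.          1.        ]]
```

View pics/w2.png

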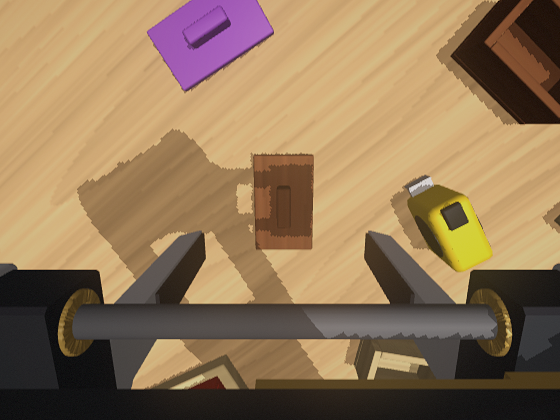

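The walnut lid sits at (284,201), square between the fingers, with the purple lid well off at (210,35). I'll go down and grip the pull.

Request:
carry_out:
  increments:
    - [0,[0,-0.6,25],0]
    - [0,[0,0,25],0]
    - [0,[0,0,25],0]
    - [0,[0,0,15],0]
    - [0,[0,0,10],0]
    - [0,[0,0,6],0]
    - [0,[0,0,0],0]
    - [255,[0,0,0],0]

```text
time: 3.8
tool_pos: [0.6619, -0.0611, 0.0347]
ee_rot: [-3.141, -0.002, -0.688]
wrist_force: [-0.2, -0.2, 0.8]
width: 0.0888
finger_force: 0.0
```

Request:
carry_out:
  increments:
    - [255,[0,0,0],0]
    - [255,[0,0,0],0]
    - [255,[0,0,0],0]
    - [255,[0,0,0],0]
    - [255,[0,0,0],0]
    - [255,[0,0,0],0]

```text
time: 4.4
tool_pos: [0.6611, -0.0609, 0.0335]
ee_rot: [3.142, -0.0, -0.688]
wrist_force: [0.2, 0.4, -0.1]
width: 0.0412
finger_force: 0.0
```

Request:
carry_out:
  increments:
    - [255,[0,0,0],0]
    - [255,[0,0,0],0]
    - [255,[0,0,0],0]
    - [255,[0,0,0],0]
    - [255,[0,0,0],0]
    - [255,[0,0,0],0]

```text
time: 5.0
tool_pos: [0.6611, -0.0609, 0.0335]
ee_rot: [3.142, -0.0, -0.688]
wrist_force: [-0.5, 0.5, -0.5]
width: 0.0117
finger_force: 30.0
```

Request:
carry_out:
  increments:
    - [255,[0,0,-15],0]
    - [255,[0,0,-20],0]
    - [255,[0,0,-25],0]
    - [255,[0,0,-25],0]
    - [255,[0,0,-20],0]
    - [255,[0,0,-5],0]

```text
time: 5.6
tool_pos: [0.6629, -0.0612, 0.1485]
ee_rot: [-3.138, -0.007, -0.688]
wrist_force: [0.4, 0.4, 0.2]
width: 0.0116
finger_force: 30.0
```

Lid is gripped (12 mm, 30 N). I'll stand off 100 mm behind the box for one close look.

Request:
carry_out:
  increments:
    - [255,[4,18,0],0]
    - [255,[7.5,35,0],0]
    - [255,[9,42,0],0]
    - [255,[9,43,0],0]
    - [255,[9,43,0],0]
    - [255,[9,42,0],0]
    - [255,[7.5,35,0],0]
    - [255,[4,18,0],0]

```text
time: 6.4
tool_pos: [0.5281, -0.3144, 0.1416]
ee_rot: [3.14, 0.003, -0.692]
wrist_force: [0.4, 0.2, -0.5]
width: 0.0118
finger_force: 30.0
```

Request:
carry_out:
  increments:
    - [255,[0,0,0],-8.5]
    - [255,[0,0,0],-8.5]
    - [255,[0,0,0],-8.5]
    - [255,[0,0,0],-8.5]
    - [255,[0,0,0],-8.5]
    - [255,[0,0,0],-8.5]
    - [255,[0,0,0],0]
    - [255,[0,0,0],0]

```text
time: 7.2
tool_pos: [0.531, -0.3112, 0.1427]
ee_rot: [-3.14, 0.001, 0.199]
wrist_force: [0.0, 0.1, -0.2]
width: 0.0116
finger_force: 30.0
```

```bash
python3 - <<'E'
from h import *
c=robot.get_calibration('wrist'); im=robot.snapshot('wrist'); cv2.imwrite('pics/w3.png',im)
q=cv2.GaussianBlur(im,(3,3),0)
H,S,V=cv2.split(cv2.cvtColor(q,cv2.COLOR_BGR2HSV))
m=((H<15)&(S>128)).astype(np.uint8)
m=cv2.morphologyEx(m,cv2.MORPH_CLOSE,np.ones((5,5)));m=cv2.morphologyEx(m,cv2.MORPH_OPEN,np.ones((5,5)))
for k in blobs(m,1500): print(cv2.boundingRect(k),cv2.contourArea(k),rect(c,k,.05))
for i in range(3):
  o=robot.get_obs(); print(o['tool_pos'],o['ee_rot'])
print(c['T'])
E
```

```text
(238, 169, 94, 135) 7678.5 [ 506.1 -316.4  119.1   75.9   11.4]
(246, 15, 77, 130) 9429.5 [ 628.2 -291.6   90.9   55.6   11.5]
[ 0.53111372 -0.31132606  0.14287145] [-3.14077293e+00  7.19708378e-04  1.99620337e-01]
[ 0.53111372 -0.31132606  0.14287145] [-3.14077293e+00  7.19708378e-04  1.99620337e-01]
[ 0.53111372 -0.31132606  0.14287145] [-3.14077293e+00  7.19708378e-04  1.99620337e-01]
[[ 0.19771307 -0.95095089 -0.23791163  0.59953848]
 [-0.98025887 -0.19215944 -0.04655425 -0.29812213]
 [-0.00144616  0.24241937 -0.97017048  0.30735797]
 [ 0.          0.          0.          1.        ]]
```

View pics/w3.png

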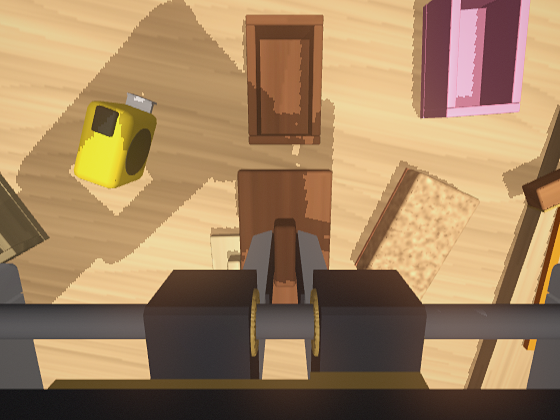

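The box rim runs from (246,15) to (323,144). The held lid's front edge runs from (238,170) to (332,170). I'll work out the lid's offset in the hand and the move needed.

```bash
python3 - <<'E'
from h import *
im=cv2.imread('pics/w3.png'); c=robot.get_calibration('wrist'); o=robot.get_obs()
q=cv2.GaussianBlur(im,(3,3),0)
H,S,V=cv2.split(cv2.cvtColor(q,cv2.COLOR_BGR2HSV))
m=((H<15)&(S>128)).astype(np.uint8); m[:150]=0; m[225:]=0
m=cv2.morphologyEx(m,cv2.MORPH_CLOSE,np.ones((5,5)));m=cv2.morphologyEx(m,cv2.MORPH_OPEN,np.ones((5,5)))
k=max(blobs(m,500),key=cv2.contourArea).reshape(-1,2)
z=o['tool_pos'][2]-.0335+.017
P=np.array([plane(c,p,z)[:2] for p in k]); y=o['ee_rot'][2]
R=np.array([[np.cos(y),np.sin(y)],[np.sin(y),-np.cos(y)]])
L=(P-o['tool_pos'][:2])@R.T*1000
print('front x',np.percentile(L[:,0],[90,99]))
for a in(15,25,35):
    s=L[abs(L[:,0]-a)<2]; print(a,s[:,1].min(),s[:,1].max())
print('yaw',np.degrees(y),'box d tool mm',R@(np.array([.6283,-.2916])-o['tool_pos'][:2])*1000)
E
```

```text
front x [44.69191567 44.69210473]
15 -26.090713728469165 27.021479886500774
25 -26.359147971139155 26.6952551889641
35 -26.031116794644685 26.886549164242084
yaw 11.437402812988994 box d tool mm [ 9.91679734e+01 -6.25653538e-02]
```

Request:
carry_out:
  increments:
    - [255,[15,0,0],0]
    - [255,[28,0,0],0]
    - [255,[28,0,0],0]
    - [255,[20,0,0],0]
    - [255,[8.3,-0.2,0],0]
    - [255,[0,0,10],0]
    - [255,[0,0,20],0]
    - [255,[0,0,15],0]

```text
time: 8.05
tool_pos: [0.6272, -0.2916, 0.0967]
ee_rot: [-3.141, 0.002, 0.201]
wrist_force: [0.1, 0.2, -2.0]
width: 0.0116
finger_force: 30.0
```

Request:
carry_out:
  increments:
    - [255,[0,0,5],0]
    - [255,[0,0,4],0]
    - [255,[0,0,4],0]
    - [255,[0,0,3],0]
    - [255,[0,0,3],0]
    - [255,[0,0,2],0]
    - [255,[0,0,2],0]
    - [255,[0,0,0],0]

```text
time: 8.85
tool_pos: [0.6288, -0.2915, 0.0756]
ee_rot: [3.141, -0.0, 0.202]
wrist_force: [0.1, -0.1, -0.7]
width: 0.0116
finger_force: 30.0
```

Request:
carry_out:
  increments:
    - [255,[0,0,1],0]
    - [255,[0,0,1],0]
    - [255,[0,0,0],0]

```text
time: 9.15
tool_pos: [0.6288, -0.2915, 0.0754]
ee_rot: [3.141, -0.001, 0.202]
wrist_force: [-2.2, 1.7, 5.8]
width: 0.0117
finger_force: 30.0
```

Contact at the seated height (0.0754) with 5.8 N, so the lid is seated. I'll release and rise.

Request:
carry_out:
  increments:
    - [0,[0,0,-2],0]
    - [0,[0,0,-1],0]
    - [0,[0,0,0],0]
    - [0,[0,0,0],0]
    - [0,[0,0,0],0]
    - [0,[0,0,0],0]
    - [0,[0,0,0],0]
    - [0,[0,0,0],0]

```text
time: 9.95
tool_pos: [0.6287, -0.2915, 0.0764]
ee_rot: [3.142, 0.0, 0.202]
wrist_force: [-0.2, 0.0, 0.4]
width: 0.0723
finger_force: 0.0
```

Request:
carry_out:
  increments:
    - [0,[0,0,0],0]
    - [0,[0,0,0],0]
    - [0,[0,0,0],0]
    - [0,[0,0,0],0]
    - [0,[0,0,0],0]
    - [0,[0,0,0],0]

```text
time: 10.55
tool_pos: [0.6286, -0.2915, 0.0765]
ee_rot: [3.142, -0.0, 0.202]
wrist_force: [0.2, -0.1, -0.3]
width: 0.0938
finger_force: 0.0
```

```bash
python3 - <<'E'
from h import *
o=robot.get_obs(); print(o['tool_pos'],o['width'])
c=robot.get_calibration('wrist'); im=robot.snapshot('wrist'); cv2.imwrite('pics/w4.png',im)
E
```

```text
[ 0.62864163 -0.29148402  0.07651119] 0.0938279517031955
```

View pics/w4.png

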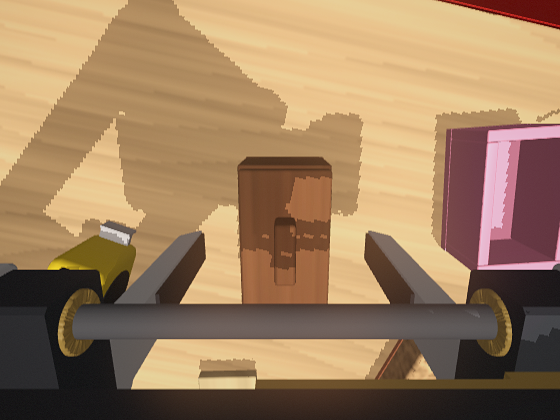

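The lid sits centred on the box (plate from (238,158) to (331,305)). The pink box and the tape measure are clear of the fingers. I'll go down and grip the box across its short side.

Request:
carry_out:
  increments:
    - [0,[0,0,10],0]
    - [0,[0,0,12],0]
    - [0,[0,0,10],0]
    - [0,[0,0,5.5],0]
    - [0,[0,0,0],0]
    - [255,[0,0,0],0]
    - [255,[0,0,0],0]
    - [255,[0,0,0],0]

```text
time: 11.4
tool_pos: [0.6291, -0.2917, 0.0398]
ee_rot: [3.141, -0.001, 0.202]
wrist_force: [-0.4, 0.6, 0.5]
width: 0.0732
finger_force: 0.0
```

Request:
carry_out:
  increments:
    - [255,[0,0,0],0]
    - [255,[0,0,0],0]
    - [255,[0,0,0],0]
    - [255,[0,0,0],0]
    - [255,[0,0,0],0]
    - [255,[0,0,0],0]

```text
time: 12.0
tool_pos: [0.6288, -0.2914, 0.0394]
ee_rot: [3.141, -0.0, 0.202]
wrist_force: [-0.3, 0.3, 1.6]
width: 0.0558
finger_force: 30.0
```

Gripped (56 mm, 30 N). I'll lift and carry.

Request:
carry_out:
  increments:
    - [255,[0,0,-8],0]
    - [255,[0,0,-16],0]
    - [255,[0,0,-24],0]
    - [255,[0,0,-24],0]
    - [255,[0,0,-20],0]
    - [255,[0,0,-8],0]
    - [255,[-1,-10,0],0]
    - [255,[-2,-22,0],0]

```text
time: 12.8
tool_pos: [0.6186, -0.2611, 0.1379]
ee_rot: [-3.141, 0.001, 0.2]
wrist_force: [0.3, 0.6, -2.0]
width: 0.0561
finger_force: 30.0
```

Request:
carry_out:
  increments:
    - [255,[-3,-38,0],0]
    - [255,[-4,-45,0],0]
    - [255,[-4,-45,0],0]
    - [255,[-4,-45,0],0]
    - [255,[-4,-45,0],0]
    - [255,[-4,-45,0],0]
    - [255,[-4,-45,0],0]
    - [255,[-3,-45,0],0]

```text
time: 13.6
tool_pos: [0.5166, 0.0811, 0.1373]
ee_rot: [-3.141, 0.003, 0.202]
wrist_force: [1.2, 0.2, -2.2]
width: 0.0559
finger_force: 30.0
```

Request:
carry_out:
  increments:
    - [255,[-3,-45,0],0]
    - [255,[-1.5,-37,0],0]
    - [255,[0,-22,0],0]
    - [255,[0,0,0],-5]
    - [255,[0,0,0],-8]
    - [255,[0,0,0],-8.5]
    - [255,[0,0,0],-8.5]
    - [255,[0,0,0],-8.5]

```text
time: 14.4
tool_pos: [0.492, 0.1802, 0.1372]
ee_rot: [-3.139, 0.003, 0.881]
wrist_force: [-0.1, 0.0, -2.1]
width: 0.0557
finger_force: 30.0
```

Request:
carry_out:
  increments:
    - [255,[0,0,0],-8.5]
    - [255,[0,0,0],-8.5]
    - [255,[0,0,0],-7]
    - [255,[0,0,0],-4]
    - [255,[0,0,0],0]
    - [255,[0,0,0],0]
    - [255,[0,0,0],0]

```text
time: 15.1
tool_pos: [0.4932, 0.1801, 0.1383]
ee_rot: [-3.141, 0.001, 1.362]
wrist_force: [-0.8, -0.1, -1.8]
width: 0.0556
finger_force: 30.0
```

```bash
python3 - <<'E'
from h import *
o=robot.get_obs(); print(o['tool_pos'],o['ee_rot'],o['width'],o['finger_force'])
c=robot.get_calibration('wrist'); im=robot.snapshot('wrist'); cv2.imwrite('pics/w5.png',im)
H,S,V=cv2.split(cv2.cvtColor(cv2.GaussianBlur(im,(3,3),0),cv2.COLOR_BGR2HSV))
m=((H<6)|(H>174))&(S>170)&(V>60)
for k in blobs(m,300): print('red',cv2.boundingRect(k),cv2.contourArea(k),rect(c,k,.038),rect(c,k,.08))
E
```

```text
[0.49319374 0.18010302 0.13834274] [-3.14054856e+00  5.27518373e-04  1.36182930e+00] 0.05561343125744765 29.998104572296143
red (351, 58, 40, 206) 4624.0 [567.4 198.5 167.6  23.3  77.8] [558.  206.3 141.   19.6  77.8]
red (197, 0, 168, 40) 5661.5 [519.8 321.  122.6  26.  -12. ] [517.9 309.4 103.2  21.9 -12. ]
```

View pics/w5.png

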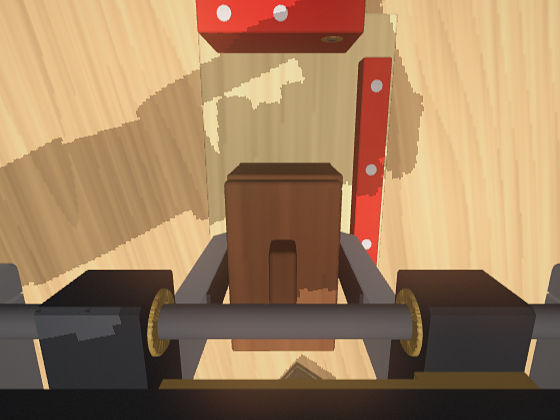

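The closed box is in hand with the lid seated. The end fence's face is at about rows 33–52, and the long fence's inner edge runs from about (360,58) to (351,235). I'll compute both face planes.

```bash
python3 - <<'E'
from h import *
im=cv2.imread('pics/w5.png'); c=robot.get_calibration('wrist'); o=robot.get_obs()
H,S,V=cv2.split(cv2.cvtColor(cv2.GaussianBlur(im,(3,3),0),cv2.COLOR_BGR2HSV))
m=((H<6)|(H>174))&(S>170)&(V>60)
y=o['ee_rot'][2]; R=np.array([[np.cos(y),np.sin(y)],[np.sin(y),-np.cos(y)]])
t=lambda uv,z:np.round((R@(plane(c,uv,z)[:2]-o['tool_pos'][:2]))*1000,1)
for u in(230,280,330):
    col=np.where(m[:60,u])[0]; print(u,'rows',col.max(),'base',t((u,col.max()),.018), V[25:56,u])
for v in(80,120,160,210):
    r=np.where(m[v,330:420])[0]+330; print(v,r.min(),r.max(),'L z18',t((r.min(),v),.018),'z38',t((r.min(),v),.038),'R z38',t((r.max(),v),.038),V[v,r.min()-2:r.min()+12])
E
```

```text
230 rows 34 base [138.7 -43.8] [234 234 234 234 234 229 216 188 155 134 130 130 129 129 129 128 128 128
 125 119 115 115 114 113 113 112 114 131 165 187 191]
280 rows 37 base [136.5  -3.7] [175 175 175 175 175 170 158 139 118 107 105 106 106 105 105 105 105 105
 105 106 105 105 105 105 105 104 106 123 156 178 182]
330 rows 34 base [138.7  36.5] [168 168 168 168 168 163 151 131 109  96  99 109 108  97  84  77  81  91
  95  95  95  95  95  96  96  96  98 118 156 180 184]
80 363 389 L z18 [104.   64.9] z38 [101.5  60.4] R z38 [101.5  80.4] [101 120 152 173 177 176 176 176 177 177 178 177 176 175]
120 360 386 L z18 [71.9 64.3] z38 [71.7 59.8] R z38 [71.7 80.3] [ 99 108 134 162 176 179 178 178 178 178 178 178 177 177]
160 358 383 L z18 [38.  64.4] z38 [40.1 59.9] R z38 [40.1 80.3] [100 111 142 168 176 178 177 177 176 176 176 176 177 177]
210 354 379 L z18 [-7.4 63.2] z38 [-2.1 58.8] R z38 [-2.1 80. ] [111 114 131 177 219 235 237 237 236 236 236 235 235 235]
```

Request:
carry_out:
  increments:
    - [255,[10,4,0],0]
    - [255,[20,7,0],0]
    - [255,[20,7,0],0]
    - [255,[13,4,0],0]
    - [255,[7,1,5],0]
    - [255,[0,0,15],0]
    - [255,[0,0,18],0]
    - [255,[0,0,15],0]

```text
time: 15.95
tool_pos: [0.5296, 0.243, 0.0835]
ee_rot: [-3.139, 0.002, 1.362]
wrist_force: [0.7, -0.2, -2.1]
width: 0.0559
finger_force: 30.0
```

Request:
carry_out:
  increments:
    - [255,[0,0,12],0]
    - [255,[0,0,7],0]
    - [255,[0,0,3],0]
    - [255,[0,0,2],0]
    - [255,[0,0,2],0]
    - [255,[0,0,0],0]
    - [255,[0,0,0],0]

```text
time: 16.65
tool_pos: [0.5311, 0.2439, 0.0605]
ee_rot: [3.141, -0.0, 1.363]
wrist_force: [-0.1, -1.2, -1.3]
width: 0.0557
finger_force: 30.0
```

Request:
carry_out:
  increments:
    - [255,[0,0,1],0]
    - [255,[0,0,1],0]
    - [255,[0,0,1],0]
    - [255,[0,0,1],0]
    - [255,[0,0,0],0]
    - [255,[0,0,0],0]

```text
time: 17.25
tool_pos: [0.5309, 0.2439, 0.0573]
ee_rot: [3.141, -0.0, 1.363]
wrist_force: [-2.2, -0.6, 5.5]
width: 0.0556
finger_force: 30.0
```

The box is on the plywood (z 0.0573, 5.5 N). I'll push towards the long fence first.

Request:
carry_out:
  increments:
    - [255,[0,2,0],0]
    - [255,[0,2,0],0]
    - [255,[0,2,0],0]
    - [255,[0,1,0],0]
    - [255,[0,1,0],0]
    - [255,[0,1,0],0]
    - [255,[0,0,0],0]
    - [255,[0,0,0],0]

```text
time: 18.05
tool_pos: [0.5389, 0.2428, 0.0573]
ee_rot: [-3.141, -0.001, 1.363]
wrist_force: [-4.2, 0.8, 6.6]
width: 0.0559
finger_force: 30.0
```

Request:
carry_out:
  increments:
    - [255,[2,0,0],0]
    - [255,[2,0,0],0]
    - [255,[2,0,0],0]
    - [255,[1,0,0],0]
    - [255,[1,0,0],0]
    - [255,[1,0,0],0]
    - [255,[0,0,0],0]
    - [255,[0,0,0],0]

```text
time: 18.85
tool_pos: [0.5404, 0.2496, 0.0574]
ee_rot: [-3.14, 0.003, 1.363]
wrist_force: [-6.7, -5.1, 8.0]
width: 0.0561
finger_force: 30.0
```

Request:
carry_out:
  increments:
    - [255,[1,1,-0.5],0]
    - [255,[1,1,-0.5],0]
    - [255,[0,0,0],0]
    - [255,[0,0,0],0]
    - [255,[0,0,0],0]

```text
time: 19.35
tool_pos: [0.5407, 0.2506, 0.0575]
ee_rot: [-3.136, 0.005, 1.363]
wrist_force: [-11.5, -5.1, 9.0]
width: 0.056
finger_force: 30.0
```

```bash
python3 - <<'E'
from h import *
o=robot.get_obs(); y=o['ee_rot'][2]; R=np.array([[np.cos(y),np.sin(y)],[np.sin(y),-np.cos(y)]])
print(o['tool_pos'],'F tool',R@o['wrist_force'][:2],o['wrist_force'],'torque',o['wrist_torque'],'yaw',np.degrees(y))
c=robot.get_calibration('wrist'); im=robot.snapshot('wrist'); cv2.imwrite('pics/w6.png',im)
E
```

```text
[0.54072887 0.25061253 0.05754744] F tool [ -7.34084825 -10.20553171] [-11.50260278  -5.07257921   9.02704879] torque [-8.52877357e-01  1.73881064e+00  1.29563992e-03] yaw 78.06969432544913
```

View pics/w6.png

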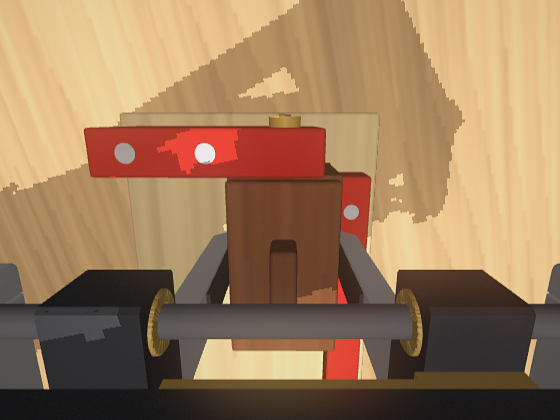

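The box is at the long fence. Its front edge is almost at the end fence (rows 178–180), but the 7 N along x could be friction alone. I'll push further along x.

Request:
carry_out:
  increments:
    - [255,[1,0,-1],0]
    - [255,[1,0,0],0]
    - [255,[0,0,0],0]
    - [255,[0,0,0],0]
    - [255,[0,0,0],0]

```text
time: 19.9
tool_pos: [0.5408, 0.2509, 0.0576]
ee_rot: [-3.135, 0.009, 1.362]
wrist_force: [-10.0, -7.8, 6.2]
width: 0.056
finger_force: 30.0
```

Request:
carry_out:
  increments:
    - [255,[1,0,0],0]
    - [255,[1,0,0],0]
    - [255,[0,0,0],0]
    - [255,[0,0,0],0]
    - [255,[0,0,0],0]

```text
time: 20.4
tool_pos: [0.5409, 0.2512, 0.0575]
ee_rot: [-3.134, 0.012, 1.362]
wrist_force: [-10.5, -12.6, 8.9]
width: 0.0556
finger_force: 30.0
```

Request:
carry_out:
  increments:
    - [255,[0,0.5,0],0]
    - [255,[0,0.5,0],0]
    - [255,[0,0,0],0]
    - [255,[0,0,0],0]
    - [255,[0,0,0],0]
    - [255,[0,0,0],0]
    - [255,[0,0,0],0]
    - [255,[0,0,0],0]

```text
time: 21.2
tool_pos: [0.5409, 0.2511, 0.0576]
ee_rot: [-3.132, 0.013, 1.362]
wrist_force: [-13.3, -11.8, 9.9]
width: 0.0556
finger_force: 30.0
```

```bash
python3 - <<'E'
from h import *
o=robot.get_obs(); y=o['ee_rot'][2]; R=np.array([[np.cos(y),np.sin(y)],[np.sin(y),-np.cos(y)]])
print(o['tool_pos'],o['ee_rot'],'F tool',R@o['wrist_force'][:2],o['wrist_force'])
c=robot.get_calibration('wrist'); im=robot.snapshot('wrist'); cv2.imwrite('pics/w7.png',im[100:400,60:440])
E
```

```text
[0.54089314 0.25113602 0.05755421] [-3.13234542  0.01269473  1.36217113] F tool [-14.31182951 -10.56857507] [-13.30360831 -11.81258858   9.89327832]
```

View pics/w7.png

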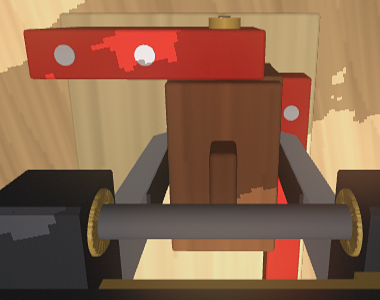

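The box end is flush against the end fence (crop row 80) and its side is on the long fence, lid seated. The forces are steady at 14 N and 10.6 N, so I'm handing in.

```bash
python3 -c "
from bench import robot
print(robot.close_job())"
```

```text
the job is handed in; nothing more can be done
None
```

I handed the job in with the lid seated on the walnut box and the closed box still gripped in the jig corner, pressing about 14 N toward the end fence and 11 N toward the long fence; no verdict came back.

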